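# Fasten the toggle latch of a lunch box

## Robot

A 6-joint arm with a two-finger parallel gripper is mounted at the origin on a cart in front of the work surface, level with it; the furniture and walls round the work are solid. World frame = base frame: x ahead of the robot, y to its left, z up, the work surface at z = 0. Lengths are in m, angles in rad, forces in N, time in s.
With the tool pointing down it reaches from about 0.35 to 0.925 m from the base axis. Payload 6.4 kg.
Tool frame: the origin (TCP) lies midway between the tips of the shut fingers; the grasp point (between the pads) lies 19 mm behind it; z points along the fingers, y is the direction in which the jaws open and shut (so a half turn about z gives the same grasp; the last joint's range is limited). The gripper opens to 85 mm and grips with 20 to 120 N. Pads are 22 mm wide; open, the fingers measure 114 mm over their backs; the gripper's body (76 mm by 85 mm) begins 54 mm behind the grasp point. The pads swing forward as they close: fully open they stand 13 mm farther back than shut.
Start: joints at [-1.397, 0.245, 1.558, -0, 1.339, -0.174], TCP at [0.222, -0.611, 0.231] pointing down, gripper open.
Joint ranges: [-3.13, 3.13], [-1.02, 2.26], [0.13, 2.54], [-0.95, 4.09], [0.21, 2.88], [-2.74, 2.74]. Speed limits (rad/s): [2.57, 2.57, 3.14, 3.14, 3.14, 3.14].

## Interface

Orientations are given as a rotation vector (axis times angle).
In Python, from workcell import r, jaws, optics, models, monitor gives the robot as it stands. Calls block until the motion is done:
- r.move_to(position, orientation): joint-space move of the TCP to a pose.
- r.move_straight(position, frame=None, rate=0.15, max_force=None): straight line of the TCP; frame=None keeps the orientation; rate is the mean speed in m/s. With max_force (N) it stops when the force on the tool has changed by that much, and returns True; else False.
- r.move_joints(angles): joint-space move.
- jaws.gripper_open() and jaws.clamp(): open the fingers fully, or close them until they stop; the grip force is fixed at half the most.
- r.pause(seconds).
- r.inverse_kinematics(position, orientation): joint angles nearest the present ones, or None.
- optics.camera(name): name is "scene" or "top" or "wrist"; returns a dict with "img" (384x512x3 uint8, red, green, blue), "z_map" (384x512 float32, m along the optical axis (not along the pixel's ray), 0 where there is no reading), "camera_matrix" (3x3 intrinsics, pixels), "k1" (the pictures are not rectified: a ray, as slopes to the right and down, at radius r is drawn at 1 + k1 r^2 times it, then the intrinsics apply), "world_from_camera" (4x4, takes a point from camera to world coordinates); the wrist camera has in their place "mount" (4x4, takes a point from camera to tool coordinates, whose origin is the TCP and whose axes are the flange's). Camera axes: x right, y up, looking along -z (the intrinsics and any distortion apply to the point x, -y, -z); pixel columns grow to the right and rows downward; lengths in m; the calibration is good to about 2 mm. A picture is of the moment at which its call begins: read the wrist's pose just before it.
A pose or a line that the arm cannot do raises r.MotionError and nothing moves.
- r.finish_job(): hands the job in, once; it reports no verdict.
Trained networks look in a picture, given as the dict that the camera call returned (one of the last four; its "shot" number tells which), for a name from the list of things; names that differ only in an ending like _2 or _b are one class to them, and where a whole thing is asked for, a point or a joint stands for the part that bears it (a point fixed in the world has none). Each returns a list of dicts, best first, with "conf" (0 to 1); they miss things now and then, are a little off and sometimes report something else, mostly with a low value. They report only what shows in the picture. A call takes as long as a camera call.
- models.search_frame(picture, target): "rect" ([centre column, centre row, width, height] in pixels, round what is visible of it).
Readings, each from a call of its own:
- monitor.read_time_s(): time.
- monitor.read_joint_pos(): joint angles.
- monitor.read_qvel(): joint speeds.
- monitor.read_effort(): joint torques, N m.
- monitor.read_position(): TCP position.
- monitor.read_tcp_rot(): TCP orientation.
- monitor.read_ft_force(): force on the tool from outside, world axes, zero at the start.
- monitor.read_moment(): the same for the moment, N m.
- monitor.read_grip_width(): opening from 0.0 (shut) to 1.0 (fully open).
Only numpy, scipy, OpenCV 4.12 (cv2) and the standard library are available. Lean on these libraries where they do the work, as an engineer would, in place of code of your own. Each camera call takes 0.05 s, during which the arm holds its last target.

## Task

Two metal lunch boxes stand upright on the worktop with their latches on top; the larger one's latch is undone and its lid stands ajar. Tip that latch's raised wire loop forward so that it hooks over the keeper on the lid, then swing the lever over to the back and press it down flat, so that the lid is pulled tight and stays fastened.

Things in the scene. Friction and masses are not known exactly. Their poses are not given: they have to be found in the camera images.
- lunchbox: Larger metal lunch box, fixed, on its hinge edge: 180 mm wide (y), 105 deep (x), 150 high. Origin: foot of the seam, mid-width, on the worktop; z up; x points from the lid (front half, x -40..0) to the back half (x 0..65); yaw within 20 deg of world x. Latch parts stand on the flat top (z 150), centred on y = 0. The smaller box (140 wide, 115 high) is already fastened.
- lunchbox_lever (a joint): Lever angle, rad: 0 fastened, 1.57 upright; starts 1.92..2.05, leaning forward; stop 2.12. Steel plate 26 mm wide, pivot at box x 20, z 163, reaching 47 mm from it; fastened it lies flat to +x, upper face z 169, end turned up to z 173. Takes up to 5 N at its end, once hooked; stays put while unhooked; hooked, it springs back until past dead centre, then holds itself.
- loop_bar (a point): Middle of the loop's crossbar (4.4 mm wire). 34 mm wide, arms either side of lever and keeper; pivoted on the lever 13 from the lever's pivot, 51 from there to the crossbar. Starts upright: bar at box x 0..20, z 220..228, 15 above the lever's end. Tipped forward 25 deg or more it drops by its own weight on the lid (x -29, z 152) in front of the keeper. Fastened: x -18, z 153..156.
- lunchbox_lid (a joint): Lid angle about the foot of the seam, rad: 0 tight, starts about 0.039 (top 6 mm ajar); a spring of 13 N at the top keeps it open. It carries the keeper: a steel tongue 22 mm wide (y), 4 thick, 14 high on the lid's top, leaning 15 deg forward, front face at box x -16 when tight, -22 ajar. The crossbar lies in front (-x side) of it; swinging the lever to the back draws the lid in.

How it is judged:
By the outcome, as a careful person would: the job done as asked, in the order asked, and still so for the second after the job is handed in, with the robot touching nothing.
It also fails if it takes over 32 s, if anything falls off the work surface, if the arm or the gripper's body presses on something with over 40 N, if the wrist force passes 120 N, or if a joint passes its speed limit or range.

## Working session

There is one attempt and no reset: what is moved stays moved. The work goes in short steps, each a Python script; the robot and the scene stay as the last script left them, time stands still between calls to the robot, and variables do not carry over. Pictures are saved under pics/ and viewed, and the job is handed in when it is done.

```bash
ls; mkdir -p pics; python3 - <<'E'
from workcell import r,jaws,optics,models,monitor
import cv2,pickle
for n in ["scene","top"]:
    p=optics.camera(n)
    cv2.imwrite(f"pics/{n}0.png",p["img"][:,:,::-1])
    pickle.dump(p,open(f"{n}0.pkl","wb"))
    print(n,p["camera_matrix"],p["k1"],p["world_from_camera"])
    for t in ["lunchbox","loop_bar","lunchbox_lever","lunchbox_lid"]:
        print(t,models.search_frame(p,t)[:3])
print(monitor.read_time_s(),monitor.read_tcp_rot())
E
```

```text
pics
scene [[394.02287875   0.         257.35945422]
 [  0.         394.02287875 188.09665129]
 [  0.           0.           1.        ]] 0.02947870010027099 [[-0.63846964  0.51585155 -0.57118622  0.02931292]
 [-0.76960007 -0.43610084  0.46640303  0.62012995]
 [-0.00850006  0.73736913  0.67543654  0.69531404]
 [ 0.          0.          0.          1.        ]]
lunchbox [{'rect': [303.0, 168.4, 85.8, 104.8], 'conf': 0.84}]
loop_bar [{'rect': [306.4, 121.9, 9.1, 13.8], 'conf': 0.43}]
lunchbox_lever [{'rect': [304.4, 132.1, 17.1, 29.9], 'conf': 0.76}]
lunchbox_lid [{'rect': [309.3, 180.2, 73.8, 84.1], 'conf': 0.76}]
top [[429.79072608   0.         246.3551351 ]
 [  0.         429.79072608 193.37000072]
 [  0.           0.           1.        ]] 0.042870449030225244 [[-0.00869245  0.99091115 -0.13423683  0.40351056]
 [-0.99969532 -0.01171288 -0.02172742  0.19279932]
 [-0.02310224  0.13400707  0.99071105  0.94597357]
 [ 0.          0.          0.          1.        ]]
lunchbox [{'rect': [318.8, 189.4, 101.9, 71.3], 'conf': 0.81}]
loop_bar []
lunchbox_lever [{'rect': [323.7, 180.2, 20.6, 17.3], 'conf': 0.62}]
lunchbox_lid [{'rect': [320.1, 208.5, 95.0, 33.2], 'conf': 0.58}]
0.5 [-3.09411890e+00 -5.43526839e-01  3.31155812e-05]
```

```bash
python3 - <<'E'
import cv2,pickle,numpy as np
for n,(c,rr) in {"scene":(303,165),"top":(320,190)}.items():
    p=pickle.load(open(f"{n}0.pkl","rb"))
    im=p["img"][rr-75:rr+75,c-100:c+100,::-1]
    cv2.imwrite(f"pics/{n}0z.png",cv2.resize(im,None,fx=4,fy=4,interpolation=cv2.INTER_CUBIC))
E
```

```text
(no output)
```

View pics/scene0.png

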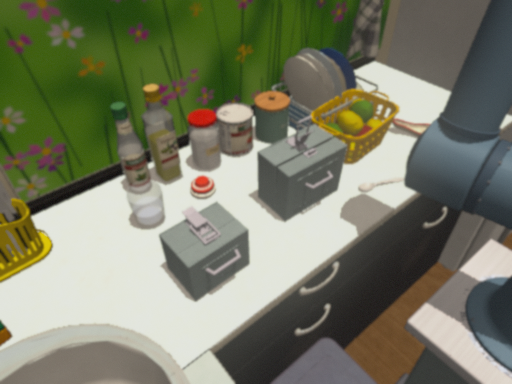

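View pics/top0.png

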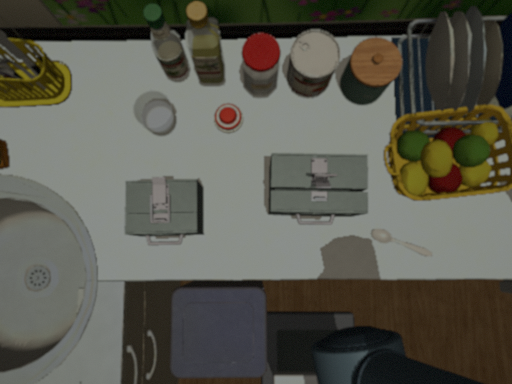

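```bash
ls pics
```

```text
scene0.png
scene0z.png
top0.png
top0z.png
```

View pics/scene0z.png

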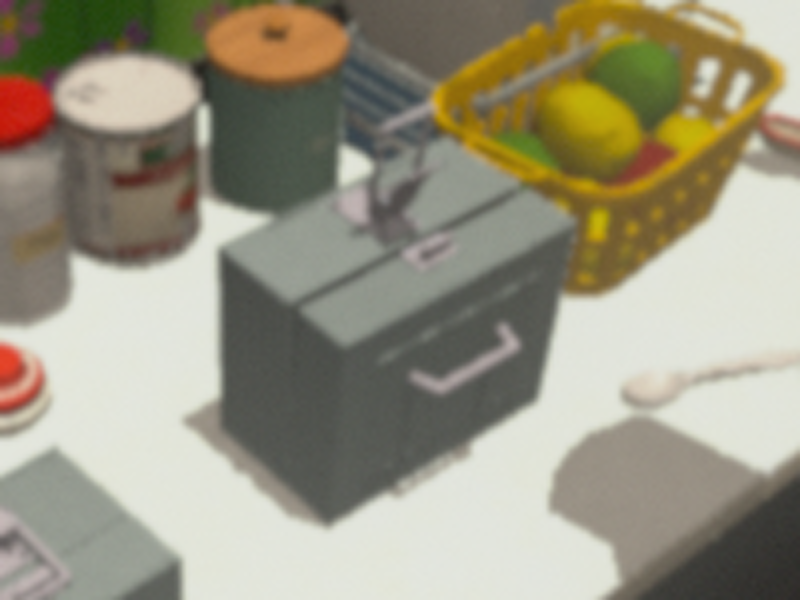

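View pics/top0z.png

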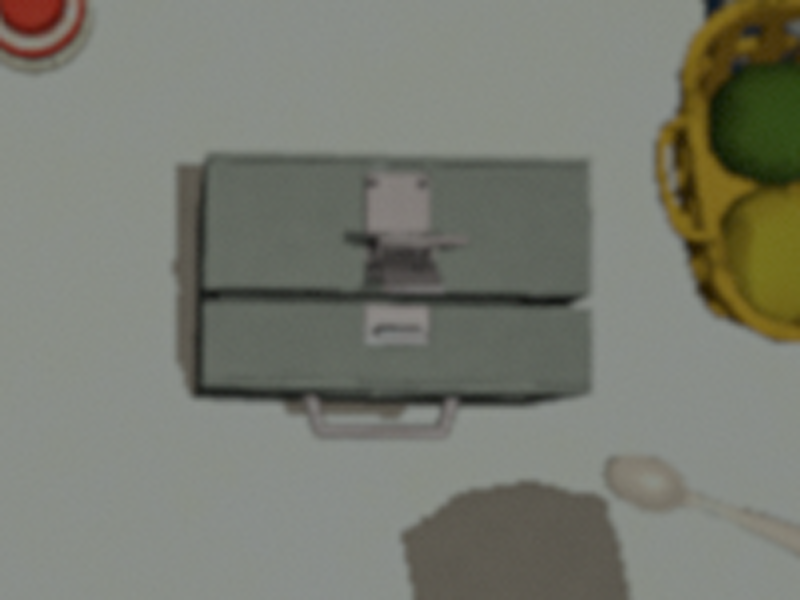

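```bash
cat > h.py <<'E'
import numpy as np
def ray(p,u,v):
    K=p["camera_matrix"];x=(u-K[0,2])/K[0,0];y=(v-K[1,2])/K[1,1]
    rd=np.hypot(x,y);rr=rd.copy() if hasattr(rd,'copy') else rd
    for _ in range(10): rr=rd/(1+p["k1"]*rr**2)
    s=np.where(rd>0,rr/np.maximum(rd,1e-9),1)
    return np.stack([x*s,-y*s,-np.ones_like(x*s)],-1)
def cloud(p,T=None):
    T=p["world_from_camera"] if T is None else T
    v,u=np.mgrid[0:384,0:512].astype(float)
    X=ray(p,u,v)*p["z_map"][...,None]
    return X@T[:3,:3].T+T[:3,3]
def onz(p,u,v,z,T=None):
    T=p["world_from_camera"] if T is None else T
    d=ray(p,np.array(float(u)),np.array(float(v)))@T[:3,:3].T
    return T[:3,3]+d*(z-T[2,3])/d[2]
E
python3 - <<'E'
import pickle,numpy as np,cv2
from h import *
np.set_printoptions(precision=4,suppress=True)
p=pickle.load(open("top0.pkl","rb"))
z=lambda c,r:(220+c/4,115+r/4)
for n,c,r_,h in [("BL",207,156,.15),("BR",589,161,.15),("FL",205,291,.15),("FR",572,300,.15),("lidBL",205,299,.15),("lidBR",590,310,.15),("lidFL",200,388,.15),("lidFR",590,393,.15),("barL",345,236,.224),("barR",467,241,.224),("plBL",367,171,.151),("plBR",430,175,.151),("klL",366,342,.152),("klR",428,346,.152),("kpL",372,330,.164),("kpR",425,331,.164)]:
    print(n,onz(p,*z(c,r_),h))
for n in ["top","scene"]:
    p=pickle.load(open(f"{n}0.pkl","rb"));P=cloud(p)
    zz=P[...,2]; m=(zz>0.14)&(zz<0.158)&(P[...,0]>.35)&(P[...,0]<.6)&(np.abs(P[...,1])<.16)
    print(n,m.sum(),np.median(zz[m]))
    q=P[m][:,:2].astype(np.float32); print(q.min(0),q.max(0),cv2.minAreaRect(q))
    m=(zz>0.165)&(zz<0.25)&(P[...,0]>.35)&(P[...,0]<.56)&(P[...,1]>-.15)&(P[...,1]<.16)
    v,u=np.nonzero(m)
    print(np.c_[u,v,P[m]*1000].astype(int)[:60].tolist())
E
```

```text
BL [0.5858 0.1616 0.15  ]
BR [ 0.5807 -0.0168  0.15  ]
FL [0.5214 0.1636 0.15  ]
FR [ 0.5151 -0.0061  0.15  ]
lidBL [0.5176 0.1637 0.15  ]
lidBR [ 0.5103 -0.0141  0.15  ]
lidFL [0.476  0.1667 0.15  ]
lidFR [ 0.4718 -0.0123  0.15  ]
barL [0.5333 0.1066 0.224 ]
barR [0.5305 0.0552 0.224 ]
plBL [0.5773 0.0867 0.151 ]
plBR [0.575  0.0574 0.151 ]
klL [0.4963 0.0896 0.152 ]
klR [0.4942 0.0612 0.152 ]
kpL [0.5004 0.0883 0.164 ]
kpR [0.4997 0.0643 0.164 ]
top 5039 0.1492076446267928
[ 0.4725 -0.0153] [0.5884 0.16  ] ((0.5306480526924133, 0.07323293387889862), (0.17589367926120758, 0.11123927682638168), 88.03057861328125)
[[314, 173, 544, 85, 168], [316, 173, 545, 81, 165], [317, 173, 545, 80, 166], [313, 174, 535, 93, 208], [314, 174, 532, 93, 226], [315, 174, 532, 92, 229], [316, 174, 532, 90, 227], [317, 174, 532, 89, 229], [318, 174, 532, 87, 227], [319, 174, 532, 85, 228], [320, 174, 532, 84, 229], [321, 174, 532, 82, 228], [322, 174, 532, 80, 228], [323, 174, 531, 79, 230], [324, 174, 531, 77, 229], [325, 174, 532, 75, 227], [326, 174, 532, 73, 227], [327, 174, 532, 71, 225], [328, 174,
[... 2114 characters left out ...]
303, 121, 530, 81, 223], [309, 121, 533, 58, 212], [310, 121, 531, 57, 213], [298, 122, 532, 93, 225], [299, 122, 531, 91, 224], [300, 122, 531, 89, 224], [301, 122, 530, 86, 223], [309, 122, 532, 59, 210], [310, 122, 531, 57, 210], [298, 123, 533, 92, 221], [299, 123, 531, 92, 222], [308, 123, 534, 60, 207], [309, 123, 532, 58, 207], [298, 124, 532, 93, 219], [299, 124, 531, 91, 219], [308, 124, 533, 60, 205], [309, 124, 533, 57, 204], [298, 125, 531, 94, 218], [299, 125, 530, 92, 218], [308, 125, 533, 60, 203], [309, 125, 530, 59, 203], [297, 126, 535, 93, 213], [298, 126, 532, 92, 214], [299, 126, 532, 90, 213], [308, 126, 532, 60, 200], [309, 126, 533, 56, 198], [297, 127, 533, 94, 212]]
```

```bash
cat >> h.py <<'E'
from scipy.spatial.transform import Rotation as Ro
O=np.array([.5195,.074]);YAW=-.034
b=np.array([np.cos(YAW),np.sin(YAW)])
def W(x,z,y=0.):  # box mm -> world m
    q=O+b*x/1e3+np.array([-b[1],b[0]])*y/1e3
    return [q[0],q[1],z/1e3]
def tool(flip=1):
    y=flip*np.array([b[0],b[1],0]);z=np.array([0,0,-1.]);x=np.cross(y,z)
    return Ro.from_matrix(np.c_[x,y,z]).as_rotvec()
E
python3 - <<'E'
from h import *
from workcell import r,jaws,optics,models,monitor
import cv2,pickle
for f in (1,-1): print(f,r.inverse_kinematics(W(42,290),tool(f)),r.inverse_kinematics(W(42,170),tool(f)))
E
```

```text
1 [-7.16835322e-02  4.63752961e-03  1.71369533e+00 -4.44089210e-16
  1.42325979e+00 -3.76835322e-02] [-7.16835322e-02  1.14384360e-01  1.82433908e+00 -4.44089210e-16
  1.20286922e+00 -3.76835322e-02]
-1 None None
```

```bash
python3 - <<'E'
from h import *
from workcell import r,jaws,optics,models,monitor
import cv2,pickle
jaws.clamp()
r.move_to(W(42,285),tool())
print(monitor.read_time_s(),monitor.read_grip_width())
R=monitor.read_tcp_rot();p0=monitor.read_position()
for n in ["wrist","scene"]:
    p=optics.camera(n)
    cv2.imwrite(f"pics/{n}1.png",p["img"][:,:,::-1]); pickle.dump((p,p0,R),open(f"{n}1.pkl","wb"))
E
```

```text
3.9667 0.0008966203331102682
```

View pics/wrist1.png

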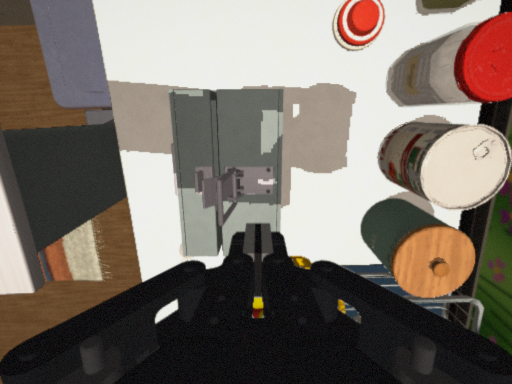

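View pics/scene1.png

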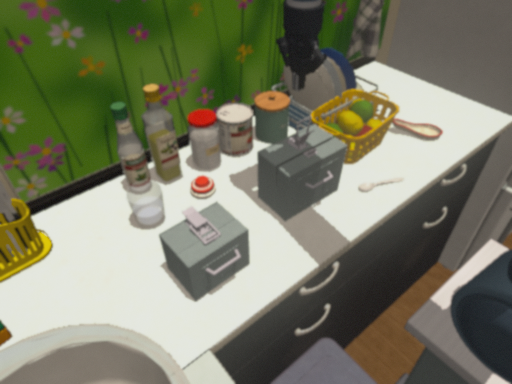

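```bash
python3 - <<'E'
from h import *
from workcell import r,jaws,optics,models,monitor
import cv2,pickle
print(r.move_straight(W(42,213),rate=.12,max_force=15))
print(r.move_straight(W(4,213),rate=.1,max_force=15),monitor.read_position(),monitor.read_ft_force())
R=monitor.read_tcp_rot();p0=monitor.read_position()
for n in ["scene"]:
    p=optics.camera(n)
    cv2.imwrite(f"pics/{n}2.png",cv2.resize(p["img"][50:200,220:390,::-1],None,fx=4,fy=4,interpolation=cv2.INTER_CUBIC)); pickle.dump((p,p0,R),open(f"{n}2.pkl","wb"))
print(monitor.read_time_s())
E
```

```text
False
False [0.52399031 0.07381743 0.21378263] [-0.36565269 -1.33759119  0.61447194]
5.4
```

View pics/scene2.png

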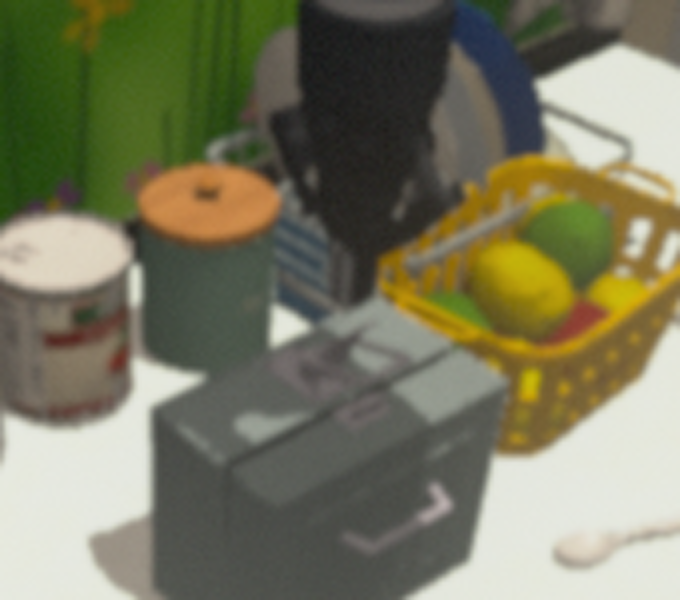

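```bash
python3 - <<'E'
from h import *
import pickle,cv2
p,p0,R=pickle.load(open("scene2.pkl","rb"))
T=np.linalg.inv(p["world_from_camera"])
for q in [p0,W(-12,213),W(12,226),W(0,206),W(-29,152),W(20,163),W(-22,164)]:
    c=T[:3,:3]@np.array(q)+T[:3,3]; K=p["camera_matrix"]; x,y=c[0]/-c[2],-c[1]/-c[2]; s=1+p["k1"]*(x*x+y*y)
    u,v=K[0,0]*x*s+K[0,2],K[1,1]*y*s+K[1,2]; print(u,v,(u-220)*4,(v-50)*4)
P=cloud(p)
m=(P[...,2]>.2)&(P[...,2]<.24)&(P[...,0]>.45)&(P[...,0]<.62)&(abs(P[...,1]-.07)<.04)
v,u=np.nonzero(m);print(np.c_[u,v,P[m]*1000].astype(int).tolist()[::4])
cv2.imwrite("pics/s2b.png",cv2.resize(p["img"][90:170,260:360,::-1],None,fx=8,fy=7,interpolation=cv2.INTER_CUBIC))
E
```

```text
307.0723866450218 124.81775549690465 348.2895465800873 299.2710219876186
312.26491439489604 128.45370712215268 369.05965757958415 313.8148284886107
305.1330109103546 118.56299003376064 340.53204364141834 274.25196013504257
308.192420285839 128.7216400977785 352.7696811433559 314.886560391114
315.17416174996674 154.6516903834926 380.69664699986697 418.60676153397037
300.7184687272302 140.59876305438226 322.8738749089207 362.39505221752904
313.4752142159608 148.8734090791407 373.9008568638433 395.49363631656286
[[302, 114, 534, 81, 238], [303, 116, 529, 83, 237], [304, 117, 524, 85, 238], [313, 117, 511, 71, 238], [303, 118, 526, 85, 234], [307, 118, 517, 82, 237], [312, 118, 511, 73, 236], [302, 119, 530, 84, 229], [306, 119, 517, 85, 236], [310, 119, 511, 79, 236], [314, 119, 510, 68, 232], [304, 120, 523, 85, 230], [308, 120, 516, 81, 232], [312, 120, 511, 73, 232], [302, 121, 528, 85, 226], [306, 121, 517, 85, 231], [310, 121, 510, 81, 233], [314, 121, 509, 69, 228], [305, 122, 521, 84, 226], [309, 122, 512, 81, 230], [313, 122, 510, 71, 226], [304, 123, 522, 86, 224], [308, 123, 514, 81, 226], [312, 123, 512, 71, 222], [303, 124, 526, 84, 219], [307, 124, 517, 81, 222], [311, 124, 510, 76, 223], [303, 125, 525, 85, 217], [307, 125, 517, 81, 219], [311, 125, 510, 76, 221], [305, 126, 518, 86, 218], [309, 126, 511, 81, 220], [306, 127, 516, 84, 216], [306, 128, 518, 82, 212], [309, 133, 512, 77, 200]]
```

View pics/s2b.png

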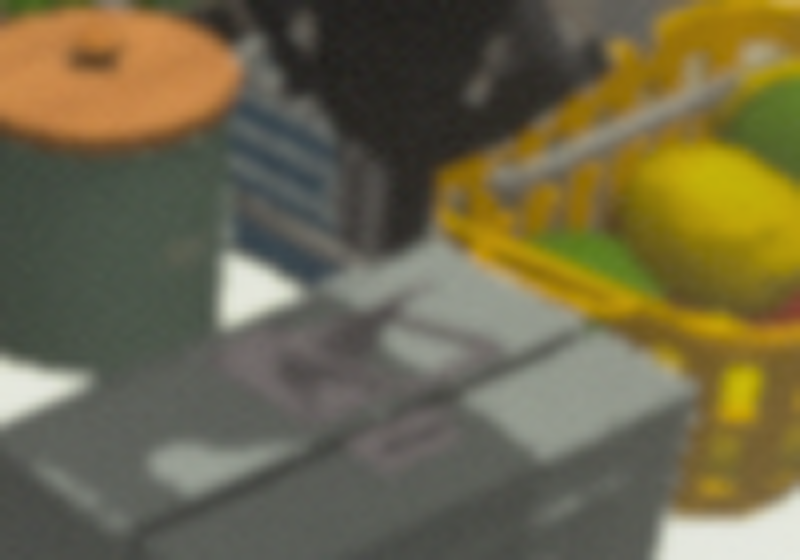

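```bash
python3 - <<'E'
from h import *
from workcell import r,jaws,optics,models,monitor
import cv2,pickle
ims=[]
for n in ["scene","wrist"]:
    p=optics.camera(n)
    pickle.dump(p,open(f"{n}3.pkl","wb"))
    im=p["img"][90:170,260:360,::-1] if n=="scene" else p["img"][60:300,130:400,::-1]
    cv2.imwrite(f"pics/{n}3.png",cv2.resize(im,(800,600),interpolation=cv2.INTER_CUBIC))
print(monitor.read_time_s())
E
```

```text
5.5
```

View pics/scene3.png

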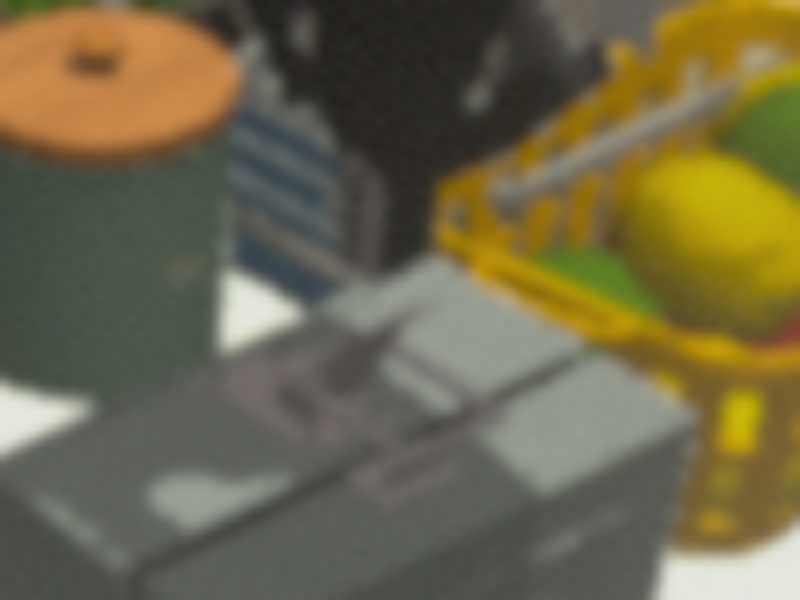

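View pics/wrist3.png

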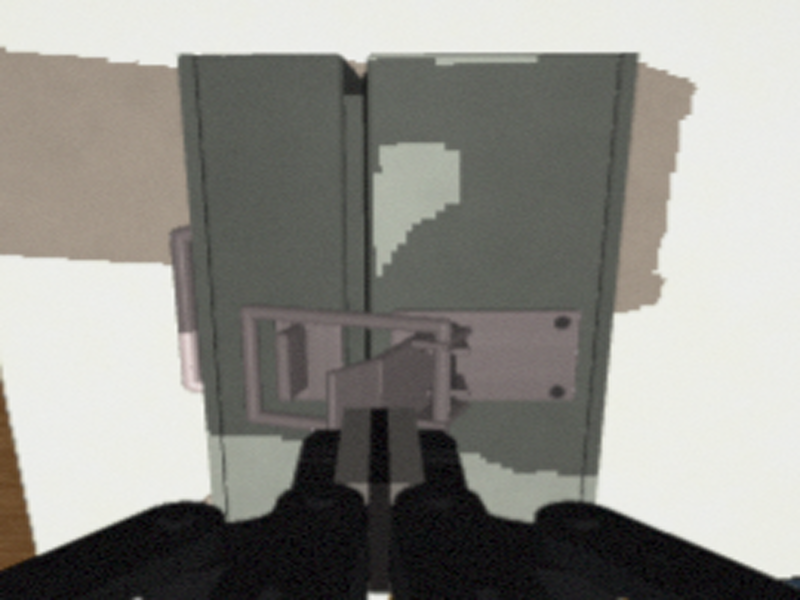

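```bash
cat >> h.py <<'E'
def corner(t,rho=36,h=10):
    return W(20+rho*np.cos(t)-6*np.sin(t)-h,163+rho*np.sin(t)+6*np.cos(t))
E
python3 - <<'E'
from h import *
from workcell import r,jaws,optics,models,monitor
import cv2,pickle
r.move_straight(W(4,235),rate=.15)
r.move_straight(W(-32,235),rate=.15)
print(r.move_straight(W(-32,190),rate=.12,max_force=12))
for t in (1.9,1.6,1.3):
    print(t,r.move_straight(corner(t),rate=.06,max_force=40),monitor.read_position(),monitor.read_ft_force())
p=optics.camera("wrist")
cv2.imwrite(f"pics/wrist4.png",cv2.resize(p["img"][60:300,130:400,::-1],(800,600),interpolation=cv2.INTER_CUBIC))
print(monitor.read_time_s())
E
```

```text
False
1.9 False [0.51339321 0.07415129 0.19603869] [ 0.20514889  0.3166119  -0.3021183 ]
1.6 False [0.52289481 0.07384576 0.19878665] [ 0.7196908   0.69539578 -0.26953322]
1.3 False [0.53378803 0.07349415 0.19922808] [-0.68759167  0.40434345  0.44060569]
8.0
```

View pics/wrist4.png

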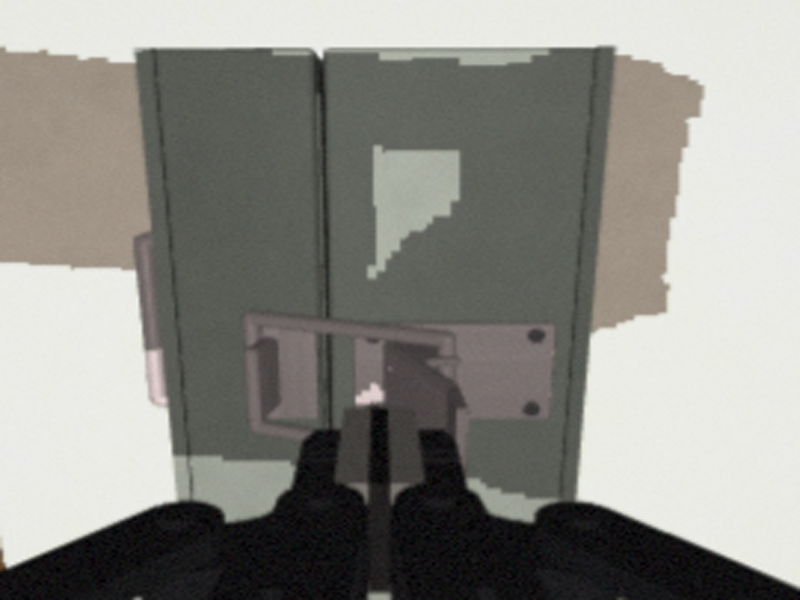

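```bash
python3 - <<'E'
from h import *
from workcell import r,jaws,optics,models,monitor
import cv2,pickle
for t in (1.05,.8,.55,.35,.18):
    print(t,r.move_straight(corner(t),rate=.06,max_force=40),monitor.read_position(),monitor.read_ft_force())
q=corner(0);q[2]=.163
print(r.move_straight(q,rate=.03,max_force=20),monitor.read_position(),monitor.read_ft_force())
p=optics.camera("wrist")
cv2.imwrite(f"pics/wrist5.png",cv2.resize(p["img"][60:300,130:400,::-1],(800,600),interpolation=cv2.INTER_CUBIC))
print(monitor.read_time_s())
E
```

```text
1.05 False [0.54268329 0.07320009 0.19718467] [ 0.05255325 -0.31687962  0.26454393]
0.8 False [0.5505157  0.07293087 0.19266882] [-0.09951723 -0.27212625  0.05822415]
0.55 False [0.55702257 0.07271399 0.18636231] [-0.18588856  0.55432438 -0.97229591]
0.35 False [0.56110827 0.07256549 0.18040055] [-0.62786792 -0.03045121  0.10041866]
0.18 False [0.56358104 0.07250051 0.17473648] [-0.04956075  0.52599828  0.2533175 ]
True [0.56561926 0.07244046 0.16864519] [-2.57616027 -0.49789819  7.27289117]
9.8333
```

View pics/wrist5.png

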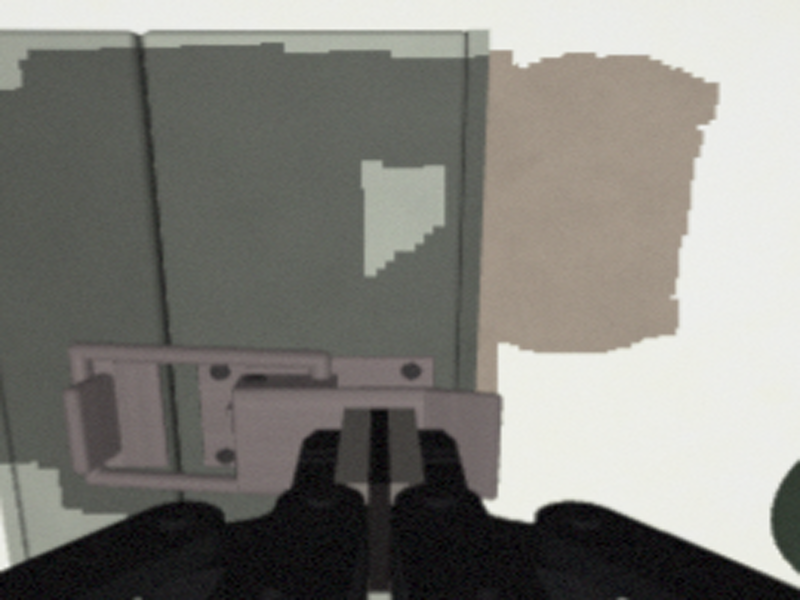

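```bash
python3 - <<'E'
from h import *
from workcell import r,jaws,optics,models,monitor
import cv2,pickle
q=corner(0);q[2]=.162
print(r.move_straight(q,rate=.03,max_force=25),monitor.read_position(),monitor.read_ft_force())
q=monitor.read_position()
r.move_straight([q[0],q[1],.30],rate=.12)
r.move_straight([.42,q[1],.33],rate=.2)
r.pause(.5)
R=monitor.read_tcp_rot();p0=monitor.read_position()
for n in ["wrist","scene","top"]:
    p=optics.camera(n)
    pickle.dump((p,p0,R),open(f"{n}6.pkl","wb"))
    im={"wrist":p["img"],"scene":p["img"][90:190,250:370],"top":p["img"][130:230,260:380]}[n][:,:,::-1]
    cv2.imwrite(f"pics/{n}6.png",cv2.resize(im,(700,580),interpolation=cv2.INTER_CUBIC))
    P=cloud(p) if n!="wrist" else None
    if P is not None:
        d=P[...,:2]-O; bx=d@b*1e3; by=d@np.array([-b[1],b[0]])*1e3
        m=(abs(by)<10)&(bx>25)&(bx<75)&(P[...,2]>.14)
        print(n,np.c_[bx[m],by[m],P[...,2][m]*1e3].astype(int).tolist()[::3])
print(monitor.read_time_s())
E
```

```text
True [0.56611761 0.07243051 0.16863215] [-2.92695116 -0.03964752  8.40858325]
scene [[65, -3, 172], [64, 0, 171], [61, -6, 170], [65, 6, 170], [63, -2, 168], [58, -7, 168], [62, 5, 169], [59, -1, 167], [54, -6, 167], [58, 5, 168], [54, 0, 167], [52, -8, 165], [56, 4, 166], [50, 0, 167], [46, -5, 167], [53, 9, 167], [49, 3, 166], [46, -2, 165], [42, -8, 165], [47, 5, 166], [41, 1, 167], [38, -5, 166], [33, -9, 167], [40, 5, 167], [36, 0, 166], [32, -5, 166], [65, -1, 147], [37, 5, 165], [33, 0, 165], [26, -3, 167], [63, 6, 149], [60, 0, 148], [34, 4, 164], [27, 2, 167], [63, 9, 147], [55, 7, 150], [52, 0, 149], [28, 7, 166], [52, 6, 149], [25, 9, 165], [46, 5, 148]]
top [[67, 9, 171], [67, 4, 171], [67, -1, 173], [67, -6, 170], [65, 7, 170], [65, 2, 171], [65, -3, 171], [65, -8, 172], [63, 5, 170], [63, 0, 171], [64, -5, 168], [61, 9, 172], [61, 4, 172], [61, -1, 171], [62, -6, 171], [60, 7, 169], [60, 2, 170], [59, -3, 172], [61, -9, 167], [58, 5, 170], [58, 0, 169], [58, -5, 170], [56, 9, 169], [56, 2, 169], [57, -3, 167], [56, -8, 169], [55, 5, 167], [55, 0, 167], [55, -5, 168], [5
[... 158 characters left out ...]
47, 9, 168], [47, 3, 169], [47, -1, 170], [47, -6, 171], [46, 7, 166], [45, 1, 169], [46, -3, 167], [46, -9, 164], [43, 5, 168], [44, 0, 168], [43, -5, 169], [42, 8, 166], [42, 3, 166], [41, -1, 170], [42, -7, 168], [40, 6, 166], [40, 1, 166], [40, -3, 169], [40, -9, 166], [38, 5, 167], [38, 0, 167], [38, -5, 167], [36, 8, 166], [36, 3, 168], [36, -1, 168], [36, -7, 170], [34, 7, 167], [34, 1, 167], [34, -3, 170], [34, -8, 170], [32, 5, 167], [32, 0, 169], [32, -5, 169], [30, 9, 169], [30, 3, 167], [30, -1, 170], [31, -7, 168], [28, 7, 169], [29, 1, 164], [29, -3, 168], [29, -9, 167], [27, 5, 167], [27, 0, 166], [27, -5, 168], [25, 8, 167], [25, 1, 169], [25, -3, 167], [25, -9, 168]]
12.8417
```

View pics/wrist6.png

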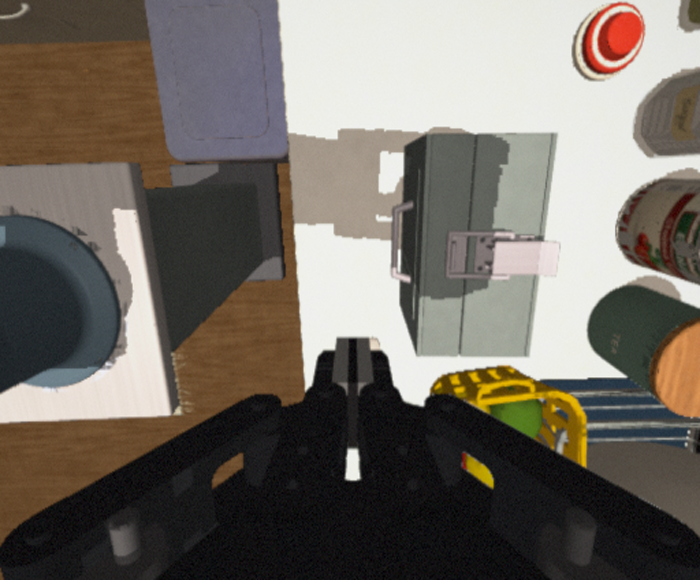

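View pics/scene6.png

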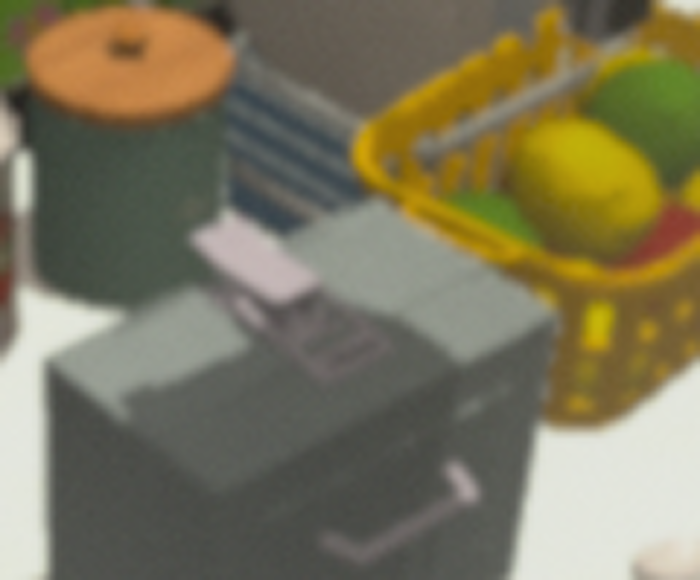

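View pics/top6.png

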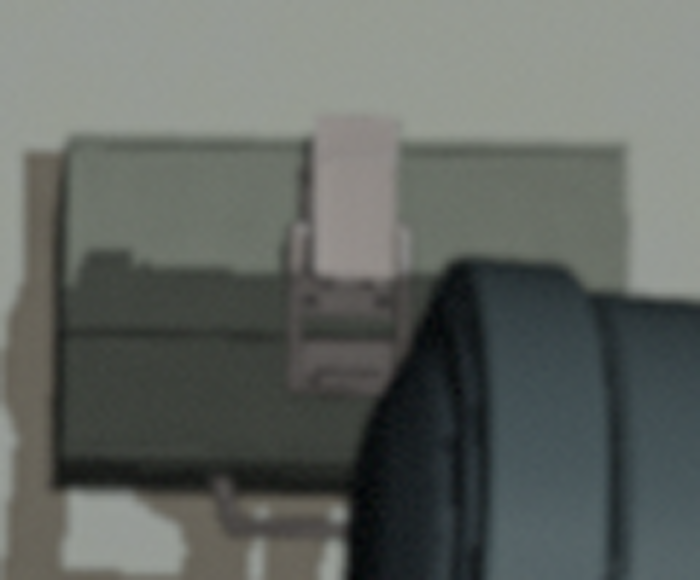

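The pictures show the lever flat to the back: its face is at z of about 168 mm and its lip at about 172 mm, with the slope level. The crossbar lies in front of the keeper (wrist picture, about 450,255) and the seam is shut. The gripper is clear of the box, so I'm handing the job in.

```bash
python3 - <<'E'
from workcell import r,monitor
print(monitor.read_ft_force(),monitor.read_time_s()); r.finish_job()
E
```

```text
[0.01944471 0.30973765 0.07348169] 12.8417
the job is handed in; nothing more can be done
```

The larger lunch box is fastened, and I handed the job in at about 12.8 s of the 32 s allowed. With the fingers shut, I pushed the raised loop forward from behind until it dropped over the keeper. Then I swung the lever over to the back, pressed it flat and backed the gripper away.

- **Lever:** it stayed down after release, flat to the back. Depth readings put its upper face at about 168 mm and its turned-up end at about 172 mm, against the stated 169 and 173.
- **Loop and lid:** the crossbar lies in front of the keeper and the seam shows closed in all three views.
- **Contact and forces:** the gripper was clear of the box when I handed in, with near-zero force at the wrist. The final press stopped at its 20–25 N limits, and I saw no contact elsewhere.

No check failed or disagreed. I judged the lid tight from pictures only, because there is no direct reading of its angle. In the last top view the arm hid part of the lid.

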